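Refit the cover plate on the bedside repellent diffuser

ROBOT

A 7-joint arm with a two-finger parallel gripper is mounted at the origin on the work surface. World frame = base frame: x ahead of the robot, y to its left, z up, the work surface at z = 0. Lengths are in mm, angles in rad, forces in N, time in s.
With the tool pointing down it reaches from about 350 to 900 mm from the base axis. Payload 19.9 kg.
Tool frame: the origin (TCP) lies midway between the tips of the shut fingers; the grasp point (between the pads) lies 19 mm behind it (robot.grip_point_offset is the z of the grasp point in the tool frame, in mm); z points along the fingers, y is the line along which they close (so a half turn about z gives the same grasp; the last joint's range is limited). The gripper opens to 94 mm and grips with 3 to 60 N. Pads are 16 mm wide; open, the fingers measure 119 mm over their backs; the gripper's body (75 mm by 177 mm) begins 78 mm behind the grasp point.
Start: joints at [1.079, 0.417, -0.01, 1.614, 0.005, 1.111, -0.053], TCP at [272.294, -562.543, 205.425] pointing down, gripper open.
Joint ranges: [-2.81, 2.81], [-0.39, 2.02], [-1.27, 1.25], [0.06, 2.57], [-1.19, 4.33], [0.19, 2], [-2.82, 2.82]. Speed limits (rad/s): [1.89, 1.89, 2.39, 2.39, 3.01, 3.01, 3.01].

INTERFACE

Orientations are given as a rotation vector (axis times angle).
In Python, from bench import robot gives the robot as it stands.
- The arm moves only by the tool play_rows, never from a script. Its argument "commands" is a list that holds one entry, the list of rows, each a list of 5 numbers: the finger opening in cm, from 0 to 9.4, then the shift along the tool's x, y, z in cm, then the turn about the tool's z in rad. A call has 1 to 10 rows; each row is the pose to reach, as a shift and turn from the pose commanded when the call began, along the tool's axes at that moment; what a row does not reach only later rows make up. A row lasts 1/8 s, in which the tool goes at most 62.5 mm and 10.7 degrees, less where a joint would pass 70% of its speed; a pose out of reach is approached as far as the arm can. A call with a gripper value outside its range is refused whole. The fingers move at their own pace and stop on an object; the grip force is fixed at half the most. Time passes only in rows, so rows that repeat a pose let the fingers close. It gives the time, the measured TCP pose, the force, the opening and the grip force at its end, in the units of the state.
- robot.get_state(): the state, without advancing time (a new reading comes with each control period).
- robot.read_camera(name): name is "side" or "top"; returns the picture (420x560x3 uint8, blue, green, red); there is no depth.
- robot.calibration(name): a dict with "camera_matrix" (3x3 intrinsics, pixels), "D" ([k1, k2, p1, p2, k3] as OpenCV has them; the pictures are not rectified), "world_from_camera" (4x4, takes a point from camera to world coordinates). Camera axes: x right, y down, z forward; pixel columns grow to the right and rows downward; lengths in mm; the calibration is good to about 2 mm. A picture is of the moment at which its call begins. calibration takes no time and is no camera call.
- robot.sign_off(): hands the job in; it is judged then, once.
Trained networks look in the newest picture that a camera, given by its name, has taken for a name from the list of things; names that differ only in an ending like _2 or _b are one class to them, and where a whole thing is asked for, a point or a joint stands for the part that bears it (a point fixed in the world has none). Each returns a list of dicts, best first, with "confidence" (0 to 1); they miss things now and then, are a little off and sometimes report something else, mostly with a low value. They report only what shows in the picture. A call takes as long as a camera call. They do not tell look-alikes from the thing itself.
- robot.spot_in(camera, label): "centre" ([column, row] in pixels, amid what is visible of it).
The state is a dict: "clock": time; "joints": joint angles; "dq": joint speeds; "joint_torque": joint torques, N m; "eef_pos": TCP position; "orientation": TCP orientation; "wrist_force": force on the tool from outside, world axes, zero at the start; "ft_torque": the same for the moment, N m; "width": finger opening in mm; "grasp_force": force on a finger pad.
Only numpy, scipy, OpenCV 4.12 (cv2) and the standard library are available. Lean on these libraries where they do the work, as an engineer would, in place of code of your own. Each camera call takes 0.05 s, during which the arm holds its last target. There are 200 camera calls.

TASK

Put the loose cover plate back on the mosquito repellent diffuser: lower it by its tab, holes over the two pins on the sloping face, and keep hold until it is all the way down. Leave it resting flush on that face with both pins through it, and leave the other things on the tray where they are.

Things in the scene. Friction and masses are not known exactly. Their poses are not given: they have to be found in the camera images.
- cover: Loose yellow plastic plate flat on the tray, 90 (x) x 110 (y) x 8 mm, about 90 g; 12 mm through holes at y = +40 and -40 mm, x = 0. Mid-plate a tab, 40 (x) x 16 (y) mm, rises 34 mm above the plate: grip it across its 16 mm. Dark vent slots on top. Origin: centre of the underside; z out of the top. Fits either way round (half turn about z).
- diffuser: Yellow plastic wedge, fixed to the tray (tray surface 6 mm above z = 0), 130 (x) x 121 (y) x 76 mm high; its sloping face looks to its -x, roughly to the robot. A grey button (not needed) on the flat rear top, 65 mm behind the origin, reaches about 95 mm above the tray. Origin: on the tray below the centre of the sloping face; z up.
- seat: The diffuser's sloping face, 100 (x) x 121 (y) mm, 25 degrees from level. Origin: face centre, 55 mm above the tray; z square out of the face, x up the slope, y level. Two 8 mm steel pins stand square on it at y = +40 and -40 mm, x = 0, 13 mm high, the last 5 mm tapering to 4 mm. The cover is home with its origin on this one, z axes parallel, y axes parallel (either sense).
- cup: Empty stainless steel cup, 70 mm diameter, 85 mm high, loose bystander. Origin: centre of the underside, on the tray surface.
- tin: Low amber glass jar with aluminium lid, 60 mm diameter, 45 mm high, loose bystander. Origin: centre of the underside.
- opener: Red plastic bottle cap opener lying flat, 111 (x) x 36 x 11 mm, loose bystander. Origin: near its middle, on the underside.
- remote: Grey ceiling fan remote lying flat, 150 (x) x 45 x 20 mm, loose bystander. Origin: centre of the underside.
- ceramic_box: Ceramic box with lid and knob, 86 x 116 mm, 80 mm high, loose bystander. Origin: centre of the underside.
- clock: Black alarm clock, 45 x 110 mm, 68 mm high, loose bystander. Origin: centre of the underside.
- case: Black spectacles case, 160 (x) x 50 x 35 mm, loose bystander. Origin: centre of the underside.
There are look-alikes about, which are no part of the job. Leave any blue or orange look-alike of the cover alone.

How it is judged (in metres and radians):
On the way:
1. the cover is down on the sloping face, over both pins, while the fingers still hold or touch it (x of cover in the frame of seat between -0.005 and 0.005 m and y of cover in the frame of seat between -0.005 and 0.005 m and z of cover in the frame of seat between -0.005 and 0.005 m and angle between the z axis of cover and the z axis of seat, either way round below 0.1 rad and angle between the y axis of cover and the y axis of seat, either way round below 0.12 rad and contact force between the fingers and cover above 0.3 N), for 0.1 s.
At the end, for the whole second after the job is handed in: the cover rests released and still on the sloping face, pins through both holes: its origin within 2.5 mm of the face along the normal and 4 mm of its centre in x and y, z axes within 0.05 rad, y axes within 0.12 rad (either way round) (x of cover in the frame of seat between -0.004 and 0.004 m and y of cover in the frame of seat between -0.004 and 0.004 m and z of cover in the frame of seat between -0.0025 and 0.0025 m and angle between the z axis of cover and the z axis of seat, either way round below 0.05 rad and angle between the y axis of cover and the y axis of seat, either way round below 0.12 rad and linear speed of cover below 0.01 m/s); the robot touches nothing.
It fails at once if a bystander on the tray is moved more than 30 mm (distance of any of cup, tin, opener, remote, ceramic_box, clock, case from where it was at the start of the episode above 0.03 m).
It fails at once if the cup is tipped (angle between cup's own z axis and vertical above 0.5 rad).
It also fails if it takes over 48 s, if anything falls off the work surface, if the arm or the gripper's body presses on something with over 40 N, if the wrist force passes 120 N, or if a joint passes its speed limit or range.

## Working session

There is one attempt and no reset: what is moved stays moved. The work goes in short steps, Python scripts to look and compute and a tool call to move; the robot and the scene stay as the last step left them, time stands still between calls to the robot, and variables do not carry over. Pictures are saved under pics/ and viewed, at most 10 in all, crops included, and the job is handed in when it is done.

Besides the shell and the picture viewer there is one more tool, called as name(argument=value, ...), one argument or row to a line, values as JSON. play_rows: Moves the arm, as the interface text tells. Its arguments: {"type":"object","properties":{"commands":{"type":"array"}},"required":["commands"]}

```bash
mkdir -p pics; ls; python3 - <<'E'
from bench import robot
import cv2,numpy as np
for n in("side","top"):
    im=robot.read_camera(n); cv2.imwrite(f"pics/{n}0.png",im)
    c=robot.calibration(n); print(n,np.round(c["camera_matrix"],1).tolist(),c["D"],np.round(c["world_from_camera"],3).tolist())
    for l in("cover","diffuser"):
        print(l,robot.spot_in(n,l))
s=robot.get_state();print(s["clock"],s["eef_pos"],s["orientation"],robot.grip_point_offset)
E
```

```text
pics
side [[478.4, 0.0, 272.7], [0.0, 478.4, 206.9], [0.0, 0.0, 1.0]] [-0.15611614  0.          0.          0.          0.        ] [[-0.879, -0.304, 0.367, -159.049], [-0.476, 0.54, -0.694, 1238.185], [0.013, -0.785, -0.62, 1096.332], [0.0, 0.0, 0.0, 1.0]]
cover [{'centre': [304.6, 303.6], 'confidence': 0.92}, {'centre': [221.7, 224.6], 'confidence': 0.78}]
diffuser [{'centre': [262.6, 159.4], 'confidence': 0.69}]
top [[440.0, 0.0, 282.4], [0.0, 440.0, 207.8], [0.0, 0.0, 1.0]] [0.01493738 0.         0.         0.         0.        ] [[-0.008, -0.998, 0.058, 371.859], [-1.0, 0.007, -0.011, 105.225], [0.01, -0.058, -0.998, 1278.695], [0.0, 0.0, 0.0, 1.0]]
cover [{'centre': [184.0, 295.7], 'confidence': 0.96}, {'centre': [113.0, 218.3], 'confidence': 0.86}, {'centre': [241.8, 157.1], 'confidence': 0.59}]
diffuser [{'centre': [239.5, 218.0], 'confidence': 0.42}]
0.3 [ 272.18667854 -562.45783945  205.25809381] [-3.06176170e+00 -7.01959089e-01  2.93484573e-04] -18.8
```

View pics/top0.png

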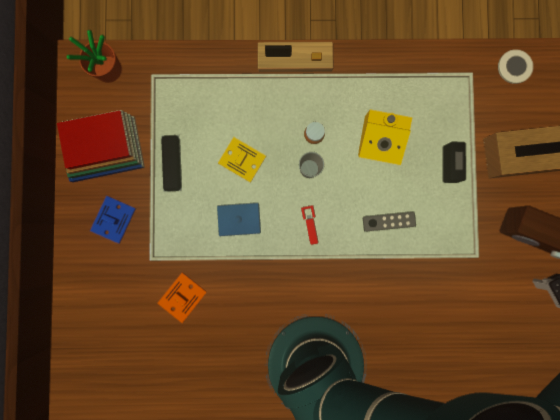

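View pics/side0.png

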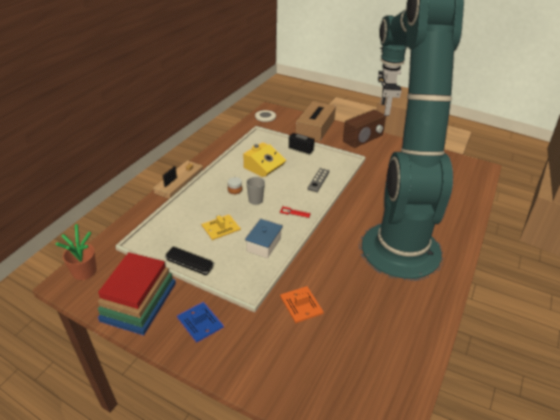

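The top picture has three candidates for the cover: yellow on the tray at (242,159), blue on the table at (113,219), and orange on the table at (182,298). The description points to the yellow one. The diffuser is at (386,137) with the pins near (371,141) and (399,147). I'll check both in one crop.

```bash
python3 - <<'E'
import cv2,numpy as np
im=cv2.imread("pics/top0.png"); s=cv2.imread("pics/side0.png")
r=lambda a:cv2.resize(a,(400,300),interpolation=cv2.INTER_CUBIC)
o=np.vstack([np.hstack([r(im[138:180,214:270]),r(im[103:169,346:434])]),np.hstack([r(s[209:245,197:245]),r(s[138:180,236:292])])])
cv2.imwrite("pics/crop.png",o)
E
```

```text
(no output)
```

View pics/crop.png

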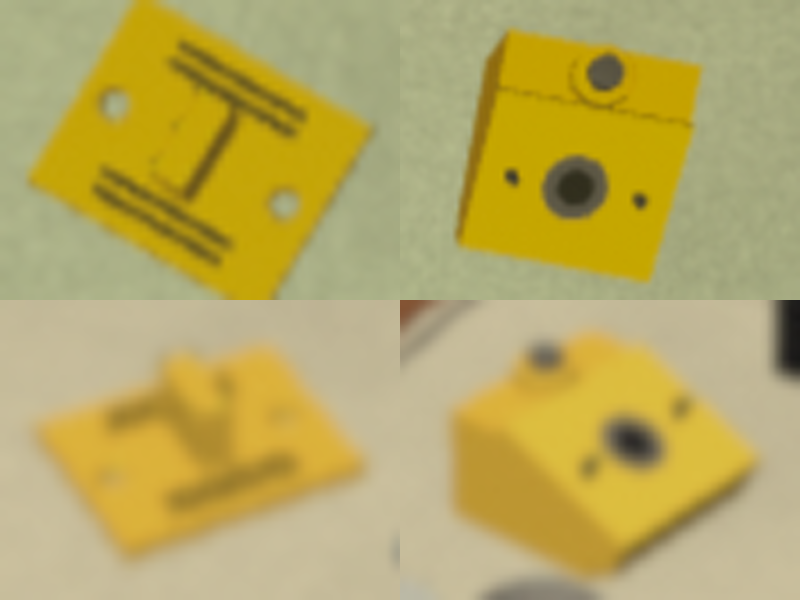

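The crop confirms it: the yellow plate at (242,159) has the tab, slots and two holes, and the diffuser has two pins. Next I'll fit both poses to the silhouettes.

```bash
cat > h.py <<'E'
import cv2,numpy as np
from scipy.optimize import minimize
from scipy.spatial.transform import Rotation as R
from bench import robot
def proj(n,P):
    c=robot.calibration(n);W=np.linalg.inv(np.array(c["world_from_camera"]))
    return cv2.projectPoints(np.float64(P).reshape(-1,1,3),cv2.Rodrigues(W[:3,:3])[0],W[:3,3],np.array(c["camera_matrix"]),np.array(c["D"]))[0][:,0]
def box(x,y,z): return np.array([[a,b,c] for a in x for b in y for c in z],float)
COVER=[box((-45,45),(-55,55),(0,8)),box((-20,20),(-8,8),(8,42))]
w=60.5
DIFF=[np.array([[x,y,z] for y in(-w,w) for x,z in((-45.3,0),(84.7,0),(84.7,76.1),(45.3,76.1),(-45.3,33.9))])]
def place(p,x,y,yaw,z=6): return p@R.from_euler('z',yaw).as_matrix().T+[x,y,z]
def mask(im):
    h=cv2.cvtColor(im,cv2.COLOR_BGR2HSV); m=((h[...,0]>18)&(h[...,0]<30)&(h[...,1]>130)&(h[...,2]>60)).astype(np.uint8)
    return m
def fit(n,im,parts,x0,S=8,up=4):
    c=proj(n,[[x0[0],x0[1],30]])[0].astype(int);a=40
    o=c-a; cr=cv2.resize(im[o[1]:o[1]+2*a,o[0]:o[0]+2*a],None,fx=up,fy=up,interpolation=cv2.INTER_CUBIC)
    m=mask(cr); cs,_=cv2.findContours(m,0,2); k=max(cs,key=cv2.contourArea); t=np.zeros_like(m); cv2.drawContours(t,[k],-1,1,-1); t=t.astype(float)
    def ren(v):
        r=np.zeros(t.shape,np.uint8)
        for p in parts:
            q=(proj(n,place(p,*v[:2],v[2]))-o+.5)*up-.5
            cv2.fillConvexPoly(r,cv2.convexHull(np.round(q*64).astype(np.int32)),255,cv2.LINE_AA,6)
        return r/255.
    f=lambda u:np.abs(ren([u[0]*10,u[1]*10,u[2]*.1])-t).sum()/t.sum()
    u=np.array([x0[0]/10,x0[1]/10,x0[2]*10])
    for s in(1.,.4,.15):
        u=minimize(f,u,method="Nelder-Mead",options=dict(initial_simplex=[u]+[u+s*e for e in np.eye(3)],xatol=1e-3,fatol=1e-5)).x
    return np.array([u[0]*10,u[1]*10,u[2]*.1]),f(u)
def goto(p,yaw):
    "shift in cm and turn for the tool (pointing down) with tool y along world angle yaw+90 (mod pi)"
    s=robot.get_state();T=R.from_rotvec(s["orientation"]).as_matrix()
    d=T.T@(np.array(p)-s["eef_pos"])/10
    yy=T.T@[-np.sin(yaw),np.cos(yaw),0]; a=np.arctan2(-yy[0],yy[1]); a=(a+np.pi/2)%np.pi-np.pi/2
    print("shift cm",np.round(d,2),"turn",round(a,3))
E
python3 - <<'E'
from h import *
def pix(n,uv,z):
    c=robot.calibration(n);u=cv2.undistortPoints(np.float64([[uv]]),np.array(c["camera_matrix"]),np.array(c["D"]))[0,0]
    W=np.array(c["world_from_camera"]);d=W[:3,:3]@[*u,1];return W[:3,3]+d*(z-W[2,3])/d[2]
ims={n:cv2.imread(f"pics/{n}0.png") for n in("top","side")}
c0=pix("top",(242,159),14);d0=pix("top",(385,144),61);print(c0,d0)
for nm,P,x in(("cover",COVER,[*c0[:2],-.53]),("diff",DIFF,[*d0[:2],-.21])):
    for n in ims: print(nm,n,*[np.round(q,3) for q in fit(n,ims[n],P,x)])
# holes / pins by pixel in crop
f=lambda n,o,s,u,z:pix(n,(o[0]+(u[0]+.5)/s-.5,o[1]+(u[1]+.5)/s-.5),z)
a=f("top",(214,138),400/56,(115,105),10);b=f("top",(214,138),400/56,(285,204),10);print("holes",a,b,(a+b)/2,np.linalg.norm(a-b))
a=f("top",(346,103),400/88,(112,177),67);b=f("top",(346,103),400/88,(240,201),67);print("pins",a,b,(a+b)/2,np.linalg.norm(a-b))
s=robot.get_state();print(R.from_rotvec(s["orientation"]).as_matrix().round(3))
E
```

```text
[588.16841993 207.40673968  14.        ] [ 620.02129086 -196.57883461   61.        ]
cover top [ 5.88341e+02  2.08995e+02 -5.39000e-01] 0.015
cover side [ 5.91544e+02  2.04604e+02 -5.44000e-01] 0.117
diff top [ 6.20954e+02 -1.94468e+02 -1.92000e-01] 0.071
diff side [ 6.27559e+02 -2.07750e+02  1.25000e-01] 0.196
holes [608.75361548 243.45404508  10.        ] [567.81172503 174.53502792  10.        ] [588.28267026 208.9945365   10.        ] 80.16276766470544
pins [ 625.95508278 -154.09078853   67.        ] [ 610.5951839  -232.30886663   67.        ] [ 618.27513334 -193.19982758   67.        ] 79.71194537920549
[[ 0.9    0.436 -0.   ]
 [ 0.436 -0.9    0.   ]
 [-0.    -0.    -1.   ]]
```

```bash
python3 -c "
from h import *
goto([588.3,209,150],-.536); goto([588.3,209,21],-.536)"
```

```text
shift cm [ 62.06 -55.67   5.54] turn 0.987
shift cm [ 62.06 -55.66  18.44] turn 0.987
```

play_rows(
  commands=[
    [[5,4,-3.6,0,0.1],[5,8,-7.2,0,0.2],[5,12,-10.8,0,0.3],[5,16,-14.4,0,0.4],[5,20,-18,0,0.5],[5,24,-21.5,0,0.6],[5,28,-25.1,0,0.7],[5,32,-28.7,0,0.8],[5,36,-32.3,0,0.9],[5,40,-35.9,0,0.987]],
  ],
)

```text
clock: 1.55
eef_pos: [476.4, -63.5, 205.7]
orientation: [3.028, -0.837, 0.001]
wrist_force: [0.8, -0.6, 0.9]
width: 50.3
grasp_force: 0.0
```

```bash
python3 -c "
from h import *
goto([588.3,209,120],-.536);print(robot.get_state()['eef_pos'])"
```

```text
shift cm [ -4.4  -29.13   8.57] turn -0.003
[476.37015918 -63.47498195 205.66403104]
```

play_rows(
  commands=[
    [[5,-0.7,-4.9,0.5,0],[5,-1.5,-9.7,1,0],[5,-2.2,-14.6,2,0],[5,-2.9,-19.4,4,0],[5,-3.7,-24.3,6,0],[5,-4.4,-29.1,8.5,0],[5,-4.4,-29.1,8.5,0],[5,-4.4,-29.1,8.5,0]],
  ],
)

```text
clock: 2.55
eef_pos: [586.7, 207.0, 120.4]
orientation: [3.029, -0.832, -0.0]
wrist_force: [-0.6, -0.9, 0.2]
width: 50.0
grasp_force: 0.0
```

```bash
python3 -c "
from h import *
goto([588.3,209,21],-.536)
im=robot.read_camera('side');s=robot.get_state();print(s['eef_pos'])
cv2.imwrite('pics/s1.png',cv2.resize(im[150:270,150:310],(800,600),interpolation=cv2.INTER_CUBIC))
print((proj('side',[s['eef_pos'],[588.3,209,48]])-[150,150])*5)"
```

```text
shift cm [ 0.04 -0.26  9.94] turn -0.0
[586.94505514 206.51619309 120.84431851]
[[347.28702056 257.07499113]
 [349.57389818 342.49672437]]
```

View pics/s1.png

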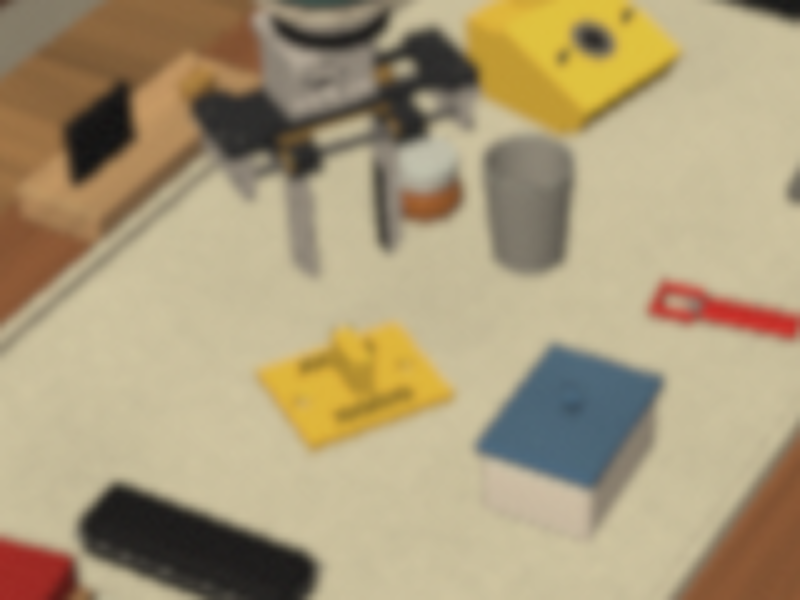

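The side crop shows the fingertips at (305,272) and (390,250). Their midpoint is directly above the tab at (352,340), so the calibration agrees. Descending now.

play_rows(
  commands=[
    [[5,0,-0.2,4,0],[5,0,-0.2,7,0],[5,0,-0.2,9,0],[5,0,-0.2,9.9,0],[5,0,-0.2,9.9,0],[0.5,0,-0.2,9.9,0],[0.5,0,-0.2,9.9,0],[0.5,0,-0.2,9.9,0],[0.5,0,-0.2,9.9,0],[0.5,0,-0.2,9.9,0]],
  ],
)

```text
clock: 3.85
eef_pos: [587.8, 209.2, 21.7]
orientation: [-3.029, 0.832, -0.0]
wrist_force: [-0.3, -1.6, 4.6]
width: 15.5
grasp_force: 30.0
```

play_rows(
  commands=[
    [[0.5,0,0,-2,0],[0.5,0,0,-5,0],[0.5,0,0,-9,0],[0.5,0,0,-13,0],[0.5,0,0,-16,0],[0.5,0,0,-18,0],[0.5,0,0,-18,0]],
  ],
)

```text
clock: 4.72
eef_pos: [588.4, 209.6, 203.7]
orientation: [-3.028, 0.832, -0.004]
wrist_force: [-0.4, -0.7, -2.1]
width: 15.5
grasp_force: 30.0
```

```bash
python3 -c "
from h import *
goto([621,-194,200],-.193)
robot.read_camera('top');print(robot.get_state()['eef_pos'])
print(robot.get_state()['wrist_force'],robot.get_state()['width'])"
```

```text
shift cm [23.42 33.03  0.34] turn -0.343
[587.84980595 209.27162209 202.23718331]
[ 0.51391915 -0.04360037 -1.43105516] 16.0063812394647
```

play_rows(
  commands=[
    [[0.5,1.5,2,0,0],[0.5,4.5,6.3,0,-0.1],[0.5,7.5,10.5,0,-0.2],[0.5,10.5,14.8,0,-0.3],[0.5,13.5,19,0,-0.343],[0.5,16.5,23.3,0,-0.343],[0.5,19.5,27.5,0,-0.343],[0.5,22,31,0,-0.343],[0.5,23.4,33,0,-0.343],[0.5,23.4,33,0,-0.343]],
  ],
)

```text
clock: 6.02
eef_pos: [619.5, -196.0, 200.1]
orientation: [3.126, -0.308, -0.003]
wrist_force: [0.1, 0.9, -0.9]
width: 15.7
grasp_force: 30.0
```

```bash
cat >> h.py <<'E'
D=np.array([621,-194.]);YAW=-.193
def tcp(deg,edge,h=33,k=15.7,lift=0):
    d=np.radians(deg);t=np.radians(25);s=edge-45*np.cos(d)
    px,pz=s+h*np.sin(d),45*np.sin(d)+h*np.cos(d)
    x,z=px*np.cos(t)-pz*np.sin(t),61+px*np.sin(t)+pz*np.cos(t)-(h-k)+lift
    return np.round([D[0]+x*np.cos(YAW),D[1]+x*np.sin(YAW),z],1),round(x,1),round(s,1)
E
python3 -c "
from h import *
for h in(30,34):
  for g,e in((25,48.5),(21,47),(17,46.2),(13,45.6),(9,45.2),(5,45),(0,45)): print(h,g,*tcp(g,e,h))
goto(tcp(25,48.5,33,lift=15)[0],YAW)
im=robot.read_camera('top');im2=robot.read_camera('side');s=robot.get_state();print(s['eef_pos'],s['orientation'])
r=lambda a:cv2.resize(a,(400,400),interpolation=cv2.INTER_CUBIC)
cv2.imwrite('pics/t2.png',np.hstack([r(im[100:190,345:435]),r(im2[95:185,220:310])]))"
```

```text
30 25 [ 620.  -193.8   97.2] -1.0 7.7
30 21 [ 616.7 -193.2   93.4] -4.4 5.0
30 17 [ 614.3 -192.7   89.7] -6.9 3.2
30 13 [ 612.2 -192.3   86. ] -8.9 1.8
30 9 [ 610.6 -192.    82.2] -10.6 0.8
30 5 [ 609.5 -191.7   78.5] -11.8 0.2
30 0 [ 608.6 -191.6   73.9] -12.7 0.0
34 25 [ 620.  -193.8   97.2] -1.0 7.7
34 21 [ 616.4 -193.1   93.3] -4.7 5.0
34 17 [ 613.7 -192.6   89.6] -7.4 3.2
34 13 [ 611.4 -192.1   85.9] -9.8 1.8
34 9 [ 609.6 -191.8   82.1] -11.7 0.8
34 5 [ 608.1 -191.5   78.3] -13.1 0.2
34 0 [ 606.9 -191.2   73.5] -14.4 0.0
shift cm [ 0.02 -0.23  8.79] turn -0.003
[ 620.05135201 -193.0631092   200.62601402] [-3.12619832e+00  3.02102651e-01  1.97796692e-03]
```

View pics/t2.png

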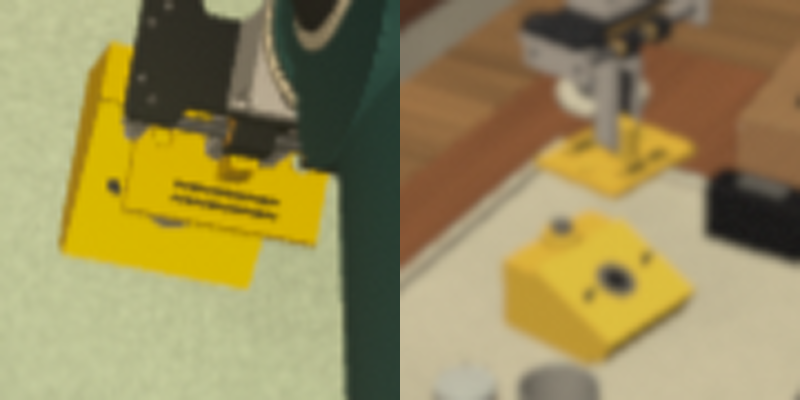

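The crop shows the plate level in the grip above the seat, with its y parallel to the seat's. Descending to just above contact.

play_rows(
  commands=[
    [[0.5,0,0,3,0],[0.5,0,0,6,0],[0.5,0,0,8,0],[0.5,0,0,8.8,0],[0.5,0,0,8.8,0],[0.5,0,0,8.8,0],[0.5,0,0,8.8,0]],
  ],
)

```text
clock: 7.0
eef_pos: [620.7, -194.1, 114.2]
orientation: [3.127, -0.303, 0.002]
wrist_force: [-0.6, 0.4, -0.9]
width: 15.5
grasp_force: 30.0
```

```bash
python3 -c "
from h import *
goto(tcp(25,48.5,33)[0],YAW)
for i in range(3):
  im2=robot.read_camera('side');s=robot.get_state();print(s['eef_pos'],s['orientation'],s['wrist_force'])
goto(tcp(25,48.5,33)[0],YAW)
cv2.imwrite('pics/s3.png',cv2.resize(im2[115:185,220:313],(798,600),interpolation=cv2.INTER_CUBIC))"
```

```text
shift cm [-0.08 -0.02  1.7 ] turn -0.0
[ 620.64914611 -194.06500803  114.06066304] [ 3.12682508e+00 -3.03062485e-01  1.30439494e-03] [ 0.07094906  0.40810911 -1.64826418]
[ 620.56954715 -194.06599045  113.9267794 ] [ 3.12682021e+00 -3.03000519e-01  9.95654422e-04] [-0.37370238 -0.26768642 -1.33868192]
[ 620.49497063 -194.06583165  113.78924745] [ 3.12687251e+00 -3.03106761e-01  6.80679748e-04] [-0.09063846 -0.1251262  -2.25157943]
shift cm [-0.05 -0.02  1.66] turn -0.0
```

View pics/s3.png

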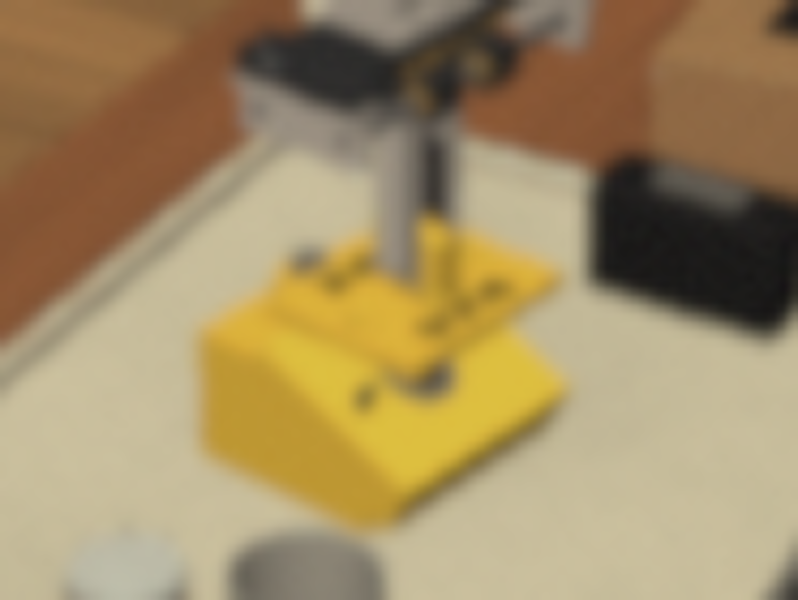

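play_rows(
  commands=[
    [[0.5,-0.03,0,0.8,0],[0.5,-0.05,0,1.4,0],[0.5,-0.05,0,1.65,0],[0.5,-0.15,0,1.75,0],[0.5,-0.22,0,1.85,0],[0.5,-0.3,0,1.95,0],[0.5,-0.4,0,2.05,0],[0.5,-0.4,0,2.05,0]],
  ],
)

```text
clock: 8.15
eef_pos: [617.2, -193.4, 93.5]
orientation: [3.127, -0.303, 0.003]
wrist_force: [0.1, 1.5, 6.1]
width: 15.9
grasp_force: 30.0
```

play_rows(
  commands=[
    [[0.5,-0.09,0,0.12,0],[0.5,-0.18,0,0.25,0],[0.5,-0.27,0,0.37,0],[0.5,-0.34,0,0.5,0],[0.5,-0.42,0,0.62,0],[0.5,-0.5,0,0.74,0],[0.5,-0.5,0,0.74,0]],
  ],
)

```text
clock: 9.02
eef_pos: [612.2, -192.4, 86.1]
orientation: [3.127, -0.303, 0.002]
wrist_force: [0.1, 0.2, 7.5]
width: 15.3
grasp_force: 30.0
```

```bash
python3 -c "
from h import *
im2=robot.read_camera('side');im=robot.read_camera('top');s=robot.get_state();print(s['eef_pos'],s['orientation'],s['wrist_force'])
r=lambda a:cv2.resize(a,(400,400),interpolation=cv2.INTER_CUBIC)
cv2.imwrite('pics/t4.png',np.hstack([r(im[115:175,355:415]),r(im2[130:190,235:295])]))"
```

```text
[ 612.17245222 -192.4709888    86.13687822] [ 3.12667023e+00 -3.03115431e-01  2.28027467e-03] [-0.94490949 -0.19283514  7.2202988 ]
```

View pics/t4.png

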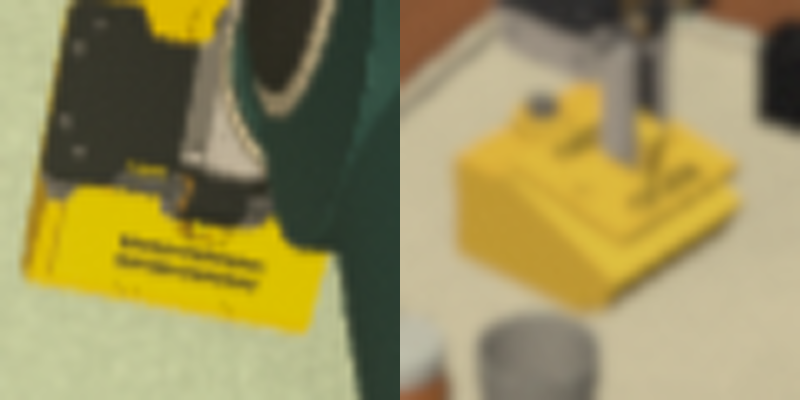

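The plate is tilting onto the face as planned. The hole near (583,188) in the side half shows a dark dot, which looks like the pin. Force is about 7 N, so I'll continue.

play_rows(
  commands=[
    [[0.5,-0.07,0,0.13,0],[0.5,-0.13,0,0.26,0],[0.5,-0.19,0,0.38,0],[0.5,-0.24,0,0.5,0],[0.5,-0.29,0,0.63,0],[0.5,-0.33,0,0.76,0],[0.5,-0.33,0,0.76,0]],
  ],
)

```text
clock: 10.0
eef_pos: [608.8, -191.9, 78.4]
orientation: [3.127, -0.303, 0.002]
wrist_force: [-0.8, -0.2, 5.4]
width: 15.9
grasp_force: 30.0
```

play_rows(
  commands=[
    [[0.5,-0.03,0,0.12,0],[0.5,-0.06,0,0.25,0],[0.5,-0.09,0,0.37,0],[0.5,-0.11,0,0.46,0],[0.5,-0.11,0,0.5,0],[0.5,-0.11,0,0.5,0]],
  ],
)

```text
clock: 10.75
eef_pos: [607.7, -191.7, 73.3]
orientation: [3.127, -0.303, 0.002]
wrist_force: [-1.7, -1.0, 5.4]
width: 15.6
grasp_force: 30.0
```

```bash
python3 -c "
from h import *
im2=robot.read_camera('side');im=robot.read_camera('top');s=robot.get_state();print(s['eef_pos'],s['orientation'],s['wrist_force'])
r=lambda a:cv2.resize(a,(400,400),interpolation=cv2.INTER_CUBIC)
cv2.imwrite('pics/t5.png',np.hstack([r(im[115:175,355:415]),r(im2[130:190,235:295])]))"
```

```text
[ 607.65708029 -191.65436067   73.33691899] [ 3.12664880e+00 -3.03163775e-01  1.54150863e-03] [-0.24553445 -0.69832783  4.65941561]
```

View pics/t5.png

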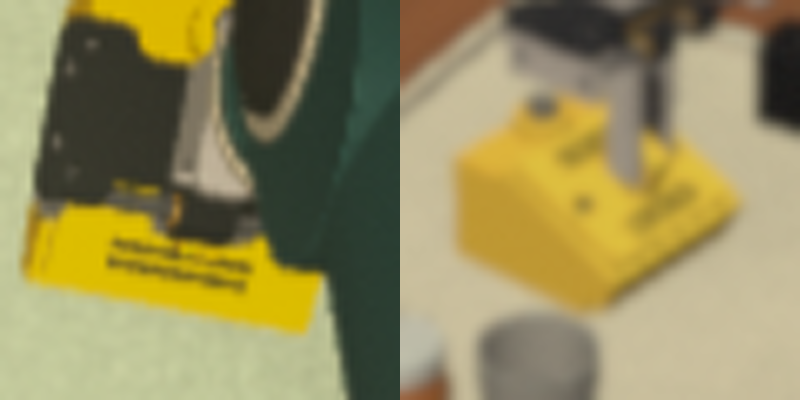

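Nearly flush, with the near pin showing in its hole at (583,205). I'll press on until the force rises, to confirm it's seated.

play_rows(
  commands=[
    [[0.5,0,0,0.05,0],[0.5,0,0,0.1,0],[0.5,0,0,0.1,0],[0.5,0,0,0.1,0]],
  ],
)

```text
clock: 11.35
eef_pos: [607.5, -191.6, 72.3]
orientation: [3.127, -0.303, 0.001]
wrist_force: [-2.4, -0.2, 7.5]
width: 15.7
grasp_force: 30.0
```

play_rows(
  commands=[
    [[0.5,0,0,0.05,0],[0.5,0,0,0.1,0],[0.5,0,0,0.15,0],[0.5,0,0,0.15,0],[0.5,0,0,0.15,0]],
  ],
)

```text
clock: 11.98
eef_pos: [607.5, -191.6, 71.7]
orientation: [3.126, -0.303, 0.001]
wrist_force: [-8.6, 1.2, 21.0]
width: 15.9
grasp_force: 30.0
```

The force is now 21 N and square to the face, so the plate is seated while still held. Ease off, release and rise.

play_rows(
  commands=[
    [[0.5,0,0,-0.1,0],[0.5,0,0,-0.1,0],[3.5,0,0,-0.1,0],[3.5,0,0,-0.1,0],[3.5,0,0,-0.1,0],[3.5,0,0,-1.5,0],[3.5,0,0,-4,0],[3.5,0,0,-8,0],[3.5,0,0,-12,0],[3.5,0,0,-14,0]],
  ],
)

```text
clock: 13.22
eef_pos: [607.9, -191.5, 213.9]
orientation: [3.126, -0.303, 0.005]
wrist_force: [-0.0, 0.2, -0.6]
width: 34.9
grasp_force: 0.0
```

play_rows(
  commands=[
    [[3.5,0,-3,-1,0],[3.5,0,-9,-2,0],[3.5,0,-15,-2,0],[3.5,0,-20,-2,0],[3.5,0,-25,-2,0],[3.5,0,-27,-2,0],[3.5,0,-27,-2,0]],
  ],
)

```text
clock: 14.1
eef_pos: [659.1, 74.5, 230.9]
orientation: [-3.127, 0.3, -0.0]
wrist_force: [0.0, -1.8, -0.2]
width: 34.9
grasp_force: 0.0
```

```bash
python3 -c "
from h import *
im2=robot.read_camera('side');im=robot.read_camera('top');s=robot.get_state();print(s['eef_pos'],s['wrist_force'],s['width'],s['clock'])
n=np.array([-np.sin(np.radians(25)),0,np.cos(np.radians(25))])
print((proj('top',place(np.array([[0,40,55],[0,-40,55]])+n*8,*D,YAW))-[355,115])*400/60)
r=lambda a:cv2.resize(a,(400,400),interpolation=cv2.INTER_CUBIC)
cv2.imwrite('pics/t6.png',np.hstack([r(im[105:175,350:420]),r(im2[130:190,235:295])]))"
```

```text
[659.10340709  71.75053514 230.69756712] [ 0.21825156 -0.24014066 -0.71847455] 34.779491497806625 14.2
[[102.33000751 177.79951204]
 [290.9698978  212.99482541]]
```

View pics/t6.png

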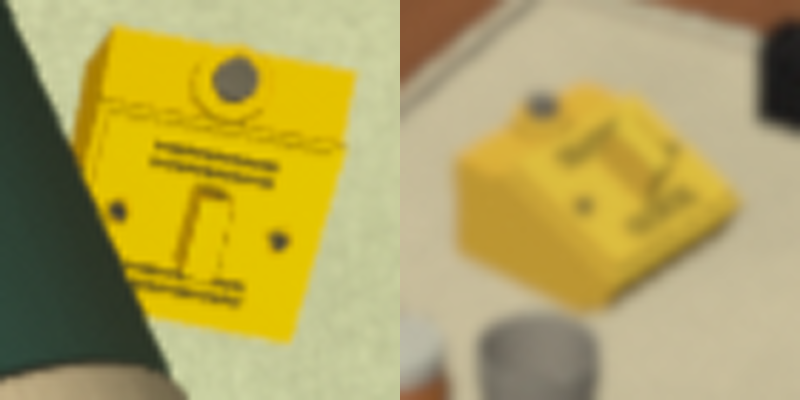

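The picture shows both pins standing in their holes (top half (118,210) and (278,240)), the plate flush on the face and the gripper clear. Handing in.

```bash
python3 -c "
from bench import robot
print(robot.sign_off())"
```

```text
the job is handed in; nothing more can be done
None
```

The cover is back on the diffuser, looking flush on the sloping face with both pins through its holes in the last pictures; it was held until seated and then released, and I handed the job in at about 14 s, though sign-off returned no verdict.

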